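# Open the clipped sample case and click the sample cell home

## Robot

A 7-joint arm with a two-finger parallel gripper is mounted at the origin on the work surface. World frame = base frame: x ahead of the robot, y to its left, z up, the work surface at z = 0. Lengths are in m, angles in rad, forces in N, time in s.
With the tool pointing down it reaches from about 0.4 to 0.85 m from the base axis. Payload 4.5 kg.
Tool frame: the origin (TCP) lies at the very end of the fingers, on their centre line; the grasp point (between the pads) lies behind it (r.pinch_z is the z of the grasp point in the tool frame, in m); z points along the fingers, y is the direction in which the jaws open and shut (so a half turn about z gives the same grasp; the last joint's range is limited). The gripper opens to 85 mm and grips with 20 to 120 N. Pads are 22 mm wide; open, the fingers measure 114 mm over their backs; the gripper's body (76 mm by 85 mm) begins 54 mm behind the grasp point. The pads swing forward as they close: fully open they stand 13 mm farther back than shut.
Start: joints at [1.214, 0.689, -0.195, 1.565, 0.157, 0.902, -0.215], TCP at [0.238, -0.578, 0.231] pointing down, gripper open.
Joint ranges: [-3.01, 3.01], [-0.46, 2.08], [-1.47, 1.51], [0.13, 2.56], [-1, 4.14], [0.04, 2.09], [-2.66, 2.66]. Speed limits (rad/s): [2.57, 2.57, 3.14, 3.14, 3.14, 3.14, 3.14].

## Interface

Orientations are given as a unit quaternion [x, y, z, w].
In Python, from workcell import sensors, imaging, ticket, r gives the robot as it stands. The module is installed in compiled form; this text tells all that it offers.
- The arm moves only by the tool drive_tool, never from a script. Its arguments are lists of equal length, an entry for each row: "translation": the shift along the tool's x, y, z in mm, a list of three; "yaw": the turn about the tool's z in degrees. A call has 1 to 10 rows; each row is the pose to reach, as a shift and turn from the pose commanded when the call began, along the tool's axes at that moment; what a row does not reach only later rows make up. A row lasts 1/12 s, in which the tool goes at most 41.7 mm and 7.16 degrees, less where a joint would pass 70% of its speed; a pose out of reach is approached as far as the arm can. A call with a gripper value outside its range is refused whole. "jaw" is the closure, from -1 (fully open) to 1 (shut), set as the call begins (left out, the last holds). The fingers move at their own pace and stop on an object; the grip force is fixed at half the most. Time passes only in rows, so rows that repeat a pose let the fingers close. It gives the time, the measured TCP pose, the force and the opening at its end, in the units of the state.
- sensors.read_state(): the state, without advancing time (a new reading comes with each control period).
- imaging.read_camera(name): name is "side" or "top"; returns a dict with "img" (400x640x3 uint8, blue, green, red), "camera_matrix" (3x3 intrinsics, pixels), "R" (3x3) and "t" (3): a world point X has camera coordinates R X + t. Camera axes: x right, y down, z forward; pixel columns grow to the right and rows downward; lengths in m; the calibration is good to about 2 mm. A picture is of the moment at which its call begins. There is no depth.
- ticket.close_job(): hands the job in, once; it reports no verdict.
The state is a dict: "time": time; "joints": joint angles; "joint_vel": joint speeds; "effort": joint torques, N m; "tool_pos": TCP position; "tool_rot": TCP orientation; "force": force on the tool from outside, world axes, zero at the start; "ft_torque": the same for the moment, N m; "grip_width": finger opening in m.
Only numpy, scipy, OpenCV 4.12 (cv2) and the standard library are available. Lean on these libraries where they do the work, as an engineer would, in place of code of your own. Each camera call takes 0.05 s, during which the arm holds its last target.

## Task

Flip open both orange clips on the sample case while its lid is still down, then lift the blue lid off by its handle and lay it gently, handle up, flat inside the green tray (lower it in, do not drop it). Then push the sample cell inside the case towards the black reading head until it clicks fully home between the sprung arms. Leave everything else on the bench where it is.

Things in the scene. Friction and masses are not known exactly. Their poses are not given: they have to be found in the camera images.
- case: White open case, fixed, 220 (its x) x 130 (y) x 80 mm high, walls 6. Origin: centre of underside, on the bench. Inner deck 35 mm above bench. A clip in the middle of each long side (+y, -y), lid on top. Inside on the centre line: the cell, and a fixed black reading head (70 wide, top 77 mm up) at x = +50 to +94; its two spring arms (tops 51 mm up) reach back to x = +5 at y = +-26 to 32 mm.
- clip_a (a joint): Angle (rad) of the clip on the case's +y side: 0 shut (steel hook 44 mm wide reaches 10 mm over the lid's edge), 2.0 fully open, swung outward and down. Hinge along the case's x at case y = +75, z = 50 mm. Sprung over centre: it springs shut below 0.45 rad and flies open by itself beyond; about 4 N on the tab starts it.
- clip_a_tab (a point): Middle of clip_a's orange tab (46 mm wide along the case's x, 42 long, 5 thick). Shut, it is at case (0, +84, 110) mm; the tab rises from the hook at case y = +76, z = 91 to y = +93, z = 129 mm, leaning outward 24 degrees; its inner side is free to be pushed outward just above the lid. Top of hook 93 mm above the bench.
- clip_b (a joint): Angle (rad) of the like clip on the case's -y side: 0 shut, 2.0 fully open; mirror image of clip_a (hinge at case y = -75 mm, z = 50 mm; springs shut below 0.45 rad, open beyond).
- clip_b_tab (a point): Middle of the orange tab of clip_b; shut, at case (0, -84, 110) mm; mirror image of clip_a's.
- lid: Loose blue lid plate 230 x 140 x 8 mm (its x, y, z), about 0.3 kg, with a locating rim 6 mm deep under it that fits inside the case with 3 mm play. Origin: centre of the plate's underside; 80 mm above the bench on the case (plate's top 88 mm), 11 mm when it lies in the tray with its rim on the tray floor.
- lid_handle (a point): Centre of the lid's white handle bar, 100 mm long along the lid's x, 14 mm wide, 14 mm high, 43 mm above the lid's origin; free space of 28 mm under the bar between its two feet (x = +-44 mm). 123 mm above the bench while the lid is on the case, 54 mm when the lid lies in the tray.
- tray: Green shallow draining tray, fixed to the bench, outside 280 x 190 mm (its x, y), rim 16 mm high, walls and floor 5 mm, inside 270 x 180 mm, so that the lid lies in it with its length along the tray's x (either way round). Origin: centre of its underside.
- cell (a joint): Travel (m) of the sample cell along its slide towards the case's +x: 0 as found, 0.035 fully home. A sprung detent pushes it back (about 6 N at first, less farther on) until 0.024, beyond which it pulls itself home to 0.035 and stays.
- cell_back (a point): Centre of the cell's flat orange back plate (44 mm wide, 40 high), the face to push towards the case's +x. The cell is black with an amber glass block, 50 mm long (case x), 44 wide, 42 high, top 77 mm above the bench. At 0 this point is at case (-40, 0, 56) mm, with 64 mm free between it and the case's end wall.
- beaker: Small glass beaker, 48 mm across, 58 mm high, standing loose between case and tray; leave alone. Origin: centre of underside.
- bottle_one: White plastic sample bottle, 76 mm across, 120 mm high, loose at the far edge; leave alone. Origin: centre of underside.
- bottle_two: Another such bottle; leave alone.
- amber_jar: Amber jar, 64 mm across, 100 mm high, loose at the far edge; leave alone. Origin: centre of underside.
- cutter: Blue plastic cutter, 140 x 22 x 12 mm, lying near the robot; leave alone. Origin: centre of underside.
- bottle_cap: White bottle cap, 72 mm across, 22 mm high; leave alone. Origin: centre of underside.
- spatula: Flat steel lab spatula, 180 mm long, lying near the robot; leave alone. Origin: centre of underside.

How it is judged:
On the way, in this order (a step that is already met when the one before it is completed fails the run):
1. both clips are flipped open while the lid still sits on the case (value of joint each of clip_a, clip_b above 1.2 rad and z of lid in the frame of case below 0.09 m and horizontal distance between lid and case below 0.015 m), for 0.1 s.
2. the lid, still in the fingers, is lowered into the tray (within 20 mm of lying in it) (horizontal distance between lid and tray below 0.035 m and height (world z) of lid below 0.031 m and contact force between the fingers and lid above 1 N).
3. the sample cell is pushed home (value of joint cell above 0.032 m), for 0.2 s.
At the end, for the whole second after the job is handed in: Both clips stand open (beyond 1.2 rad); the lid lies released, at rest, handle up and flat (within 0.06 rad) on the floor of the green tray, its underside less than 16 mm above the bench and its centre within 35 mm of the tray's; the sample cell is fully home (beyond 32 of its 35 mm) (value of joint each of clip_a, clip_b above 1.2 rad and value of joint cell above 0.032 m and horizontal distance between lid and tray below 0.035 m and height (world z) of lid below 0.016 m and angle between lid's own z axis and vertical below 0.06 rad and linear speed of lid below 0.02 m/s); the robot touches nothing.
It fails at once if the lid is lifted while a clip is still shut (z of lid in the frame of case above 0.095 m and value of joint any of clip_a, clip_b below 0.45 rad).
It fails at once if a bystander is shifted by more than 40 mm (distance of any of beaker, bottle_one, bottle_two, amber_jar, cutter, bottle_cap, spatula from where it was at the start of the episode above 0.04 m).
It also fails if it takes over 61 s, if anything falls off the work surface, if the arm or the gripper's body presses on something with over 40 N, if the wrist force passes 120 N, or if a joint passes its speed limit or range.

## Working session

There is one attempt and no reset: what is moved stays moved. The work goes in short steps, Python scripts to look and compute and a tool call to move; the robot and the scene stay as the last step left them, time stands still between calls to the robot, and variables do not carry over. Pictures are saved under pics/ and viewed, and the job is handed in when it is done.

Besides the shell and the picture viewer there is one more tool, called after "Call:" as name(argument=value, ...), one argument or row to a line, values as JSON. drive_tool: Moves the arm, as the interface text tells. Its arguments: {"type":"object","properties":{"translation":{"type":"array","items":{"type":"array","items":{"type":"number"}}},"yaw":{"type":"array","items":{"type":"number"}},"jaw":{"type":"number"}},"required":["translation","yaw"]}

```bash
mkdir -p pics
python3 - <<'E'
from workcell import sensors, imaging, ticket, r
import cv2,numpy as np,pickle
s=sensors.read_state(); print(s); print(r.pinch_z)
for n in("side","top"):
    c=imaging.read_camera(n); cv2.imwrite(f"pics/{n}0.png",c["img"]); pickle.dump(c,open(f"{n}0.pkl","wb")); print(n,c["camera_matrix"],c["R"],c["t"])
E
```

```text
{'time': 0.0, 'joints': array([ 1.21379111,  0.68999592, -0.19451385,  1.5663658 ,  0.15728157,
        0.90250779, -0.21510689]), 'joint_vel': array([-1.05393579e-03,  7.87105791e-04,  1.28977944e-03,  1.14706925e-04,
        9.76048949e-04,  3.11876309e-04, -9.47519121e-05]), 'effort': array([ 7.14218504e-05, -5.39614856e+01, -1.26644086e+00, -1.58542246e+01,
        9.17691883e-03,  9.55881493e-03,  1.82371664e-07]), 'tool_pos': array([ 0.23778555, -0.57727938,  0.2304708 ]), 'tool_rot': array([ 9.80962475e-01,  1.94195087e-01, -2.43590038e-04, -9.11440281e-04]), 'force': array([-0.951124  , -0.69605593, -0.47771799]), 'ft_torque': array([-0.03656877,  0.03685328,  0.04183115]), 'grip_width': 0.08536639285048217}
-0.0187
side [[437.62348621   0.         318.07752213]
 [  0.         437.62348621 194.35553544]
 [  0.           0.           1.        ]] [[ 0.99724104 -0.07338155  0.01120029]
 [-0.03191193 -0.56003315 -0.82785536]
 [ 0.06702184  0.82521392 -0.56082979]] [-0.60735286  0.11107725  0.90548656]
top [[488.36972709   0.         318.53436584]
 [  0.         488.36972709 195.48340733]
 [  0.           0.           1.        ]] [[-0.04642219 -0.99892136  0.00105159]
 [-0.97748522  0.04520903 -0.20610381]
 [ 0.20583396 -0.0105957  -0.97852957]] [0.01202981 0.60903834 1.2236335 ]
```

View pics/top0.png

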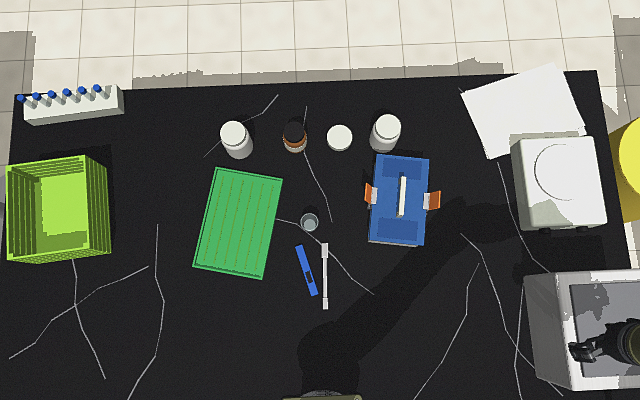

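View pics/side0.png

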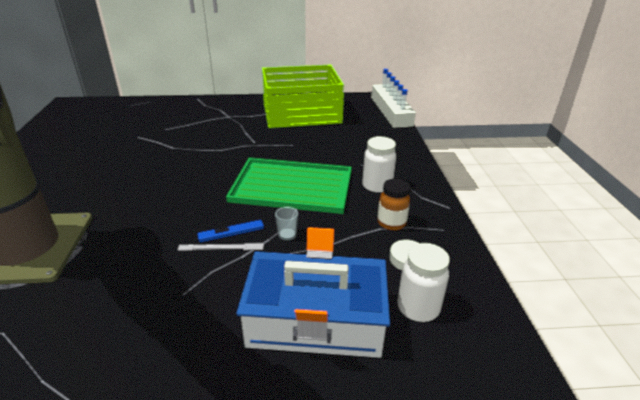

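```bash
cat > h.py <<'E'
import cv2,numpy as np,pickle
def crop(img,x0,y0,x1,y1,f,fn):
    c=cv2.resize(img[y0:y1,x0:x1],None,fx=f,fy=f,interpolation=cv2.INTER_CUBIC)
    for x in range((x0+9)//10*10,x1,10): cv2.putText(c,str(x),(int((x-x0)*f),8),0,.3,(255,255,255),1); cv2.line(c,(int((x-x0)*f),10),(int((x-x0)*f),14),(255,255,255),1)
    for y in range((y0+9)//10*10,y1,10): cv2.putText(c,str(y),(0,int((y-y0)*f)+4),0,.3,(255,255,255),1)
    cv2.imwrite(fn,c)
def back(c,uv,z):
    K,R,t=c["camera_matrix"],c["R"],c["t"]
    d=R.T@np.linalg.inv(K)@np.array([uv[0],uv[1],1.]); o=-R.T@t
    return o+d*(z-o[2])/d[2]
def proj(c,X):
    p=c["R"]@np.asarray(X)+c["t"]; p=c["camera_matrix"]@p; return p[:2]/p[2]
E
python3 - <<'E'
from h import *
t=pickle.load(open("top0.pkl","rb"))["img"];s=pickle.load(open("side0.pkl","rb"))["img"]
crop(t,355,145,455,255,5,"pics/a.png"); crop(t,185,155,335,290,5,"pics/b.png"); crop(s,230,215,460,360,3.4,"pics/c.png")
E
```

```text
(no output)
```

View pics/a.png

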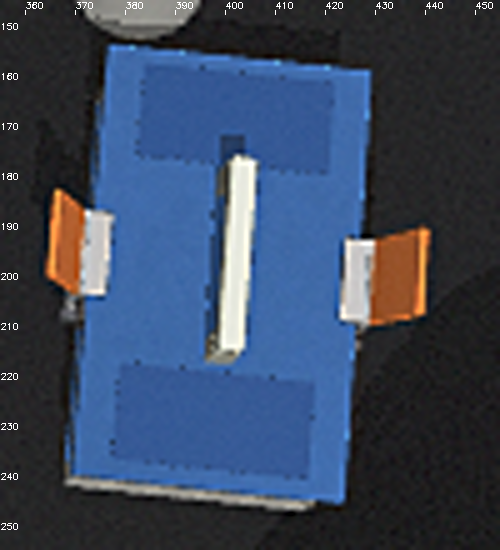

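View pics/b.png

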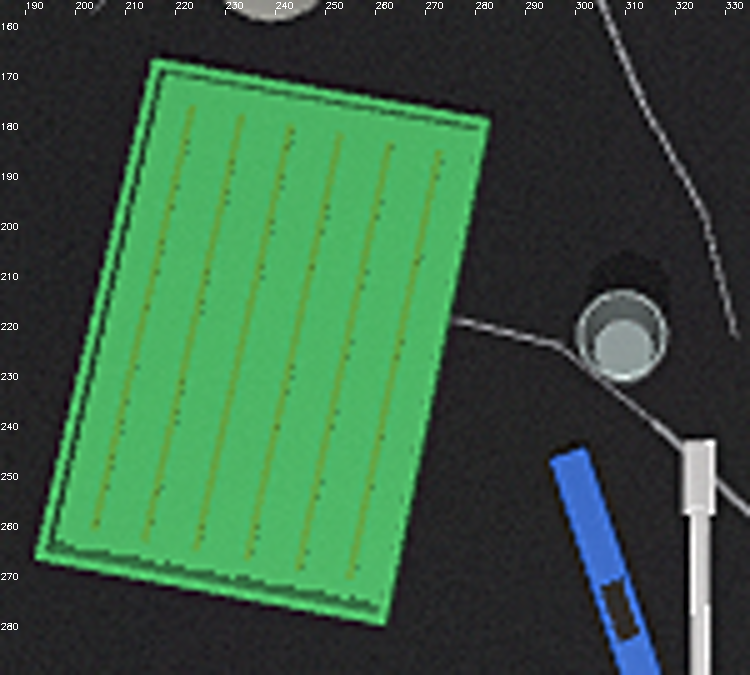

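View pics/c.png

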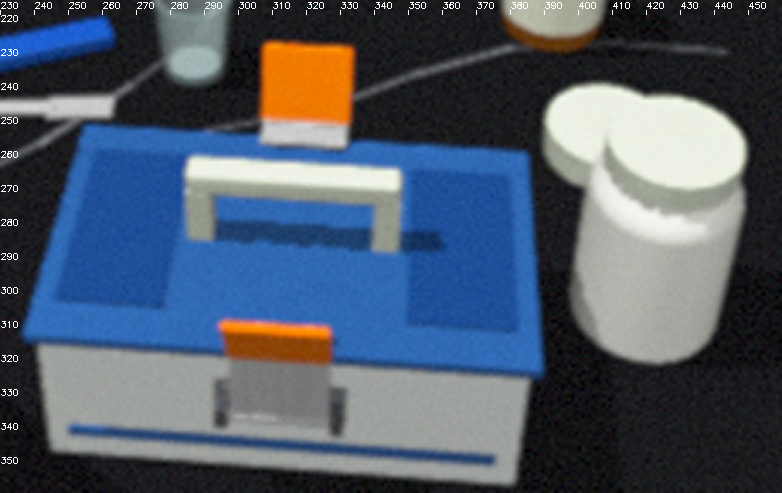

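Run:
```python
from h import *
from scipy.optimize import least_squares
T=pickle.load(open("top0.pkl","rb"));S=pickle.load(open("side0.pkl","rb"))
def fit(obs,L,W,z,x0):
    P=np.array([[1,1],[1,-1],[-1,-1],[-1,1]])*[L/2,W/2]
    def res(p):
        c,s=np.cos(p[2]),np.sin(p[2]); out=[]
        for cam,o in obs:
            for q,uv in zip(P,o):
                if uv is None: continue
                out+=list(proj(cam,[p[0]+c*q[0]-s*q[1],p[1]+s*q[0]+c*q[1],z])-uv)
        return out
    r=least_squares(res,x0); print(r.x,np.degrees(r.x[2]),np.round(r.fun,1)); return r.x
# order far-left, far-right, near-right, near-left ; +x far, +y left
lt=[(376.6,154),(429.2,159),(423.8,245.4),(368.2,241)]
ls=[(385.3,259.7),(389.7,323.5),(237.4,312.5),(255,251.5)]
for o in ([(T,lt)],[(S,ls)],[(T,lt),(S,ls)]): fit(o,.23,.14,.088,[.55,-.17,0])
tt=[(215.4,166.6),(283,178.6),(262,280.2),(192.2,267)]
fit([(T,tt)],.28,.19,.016,[.5,.2,0])
for n,uv,z in (("handle",(403,176.5),.13),("handle",(402,215.5),.13)): print(back(T,uv,z))
print("beaker",back(T,(309.5,222),.05),"bottle",back(T,(386,126),.12))
```

```text
[ 0.58478425 -0.22413411 -0.1520022 ] -8.709084609748126 [-0.5 -0.3  0.   0.1  0.   0.8  0.5 -0.6]
[ 0.58885273 -0.22501719 -0.15284689] -8.75748170797014 [ 0.4 -0.6  0.6  0.2 -0.9  0.3 -0.  -0.5]
[ 0.58775481 -0.22474759 -0.15279819] -8.754691550489786 [-0.4 -1.4  0.2 -1.   0.1 -0.4  0.6 -1.8 -0.3 -0.7 -0.2  0.1 -1.6  0.2
 -0.7 -0.6]
[ 0.55576354  0.20336849 -0.22759709] -13.040352796672126 [ 0.1  0.  -0.1  0.1  0.2 -0.1 -0.2 -0. ]
[ 0.63389873 -0.23012845  0.13      ]
[ 0.53481702 -0.21949536  0.13      ]
beaker [0.54158387 0.01074351 0.05      ] bottle [ 0.77303861 -0.19903431  0.12      ]
```

```bash
cat >> h.py <<'E'
from scipy.spatial.transform import Rotation as Ro
CASE=(.586,-.2245,np.radians(-8.75)); TRAY=(.5558,.2034,np.radians(-13.04))
def fr(f,x,y,z):
    c,s=np.cos(f[2]),np.sin(f[2]); return np.array([f[0]+(c*x-s*y)/1,f[1]+(s*x+c*y),z])
def plan(wps,pos,rot):
    "wps: list of (xyz world, yaw rad of tool x). prints shifts from pos/rot"
    Rt=Ro.from_quat(rot); x=Rt.as_matrix()[:,0]; y0=np.arctan2(x[1],x[0])
    for p,yw in wps:
        d=np.degrees(y0-yw); d=(d+180)%360-180
        print(np.round(Rt.inv().apply(np.asarray(p)-pos)*1000,1),"yaw",round(d,1))
E
cat > p.py <<'E'
from h import *
from workcell import sensors
s=sensors.read_state(); print(round(s["time"],2),np.round(s["tool_pos"],4),np.round(s["force"],1),round(s["grip_width"],4),np.round(s["joints"],2))
def P(*w): plan(w,s["tool_pos"],s["tool_rot"])
E
python3 - <<'E'
from p import *
a=CASE[2]
P((fr(CASE,0,-.045,.2),a),(fr(CASE,0,-.045,.102),a),(fr(CASE,0,-.115,.102),a))
E
```

```text
0.1 [ 0.2379 -0.5774  0.2306] [ 0.2  0.1 -0.8] 0.0852 [ 1.21  0.69 -0.19  1.57  0.16  0.9  -0.22]
[ 433.  -155.    30.8] yaw 31.1
[ 433.  -154.9  128.8] yaw 31.1
[396.8 -95.  128.7] yaw 31.1
```

Call:
drive_tool(
  translation=[
    [40, -14, 0],
    [80, -29, 5],
    [120, -43, 10],
    [160, -57, 15],
    [200, -72, 20],
    [240, -86, 25],
    [280, -100, 30],
    [320, -115, 30],
    [360, -129, 30],
    [395, -141, 30],
  ],
  yaw=[3.1, 6.2, 9.3, 12.4, 15.5, 18.6, 21.7, 24.8, 27.9, 31],
  jaw=1,
)

```text
time: 0.93
tool_pos: [0.5472, -0.2981, 0.2008]
tool_rot: [0.997, -0.076, -0.001, -0.0]
force: [0.0, -1.7, -0.6]
grip_width: 0.0002
```

Run:
```python
from p import *
a=CASE[2]
P((fr(CASE,0,-.045,.2),a),(fr(CASE,0,-.045,.102),a),(fr(CASE,0,-.115,.102),a))
```

```text
0.93 [ 0.5472 -0.2981  0.2008] [ 0.  -1.7 -0.6] 0.0002 [ 0.41  0.72  0.02  1.61 -0.02  0.81 -1.28]
[ 27.2 -33.6   0.8] yaw 0.0
[ 27.3 -33.6  98.8] yaw 0.0
[27.3 36.4 98.7] yaw 0.0
```

Call:
drive_tool(
  translation=[
    [14, -16, 0],
    [27, -32, 0],
    [27, -32, 25],
    [27, -32, 50],
    [27, -32, 75],
    [27, -32, 97],
    [27, -32, 97],
  ],
  yaw=[0, 0, 0, 0, 0, 0, 0],
)

```text
time: 1.52
tool_pos: [0.5743, -0.2706, 0.0995]
tool_rot: [0.997, -0.075, -0.005, -0.002]
force: [-0.6, -0.1, 0.0]
grip_width: 0.0002
```

Run:
```python
from p import *
from workcell import imaging
a=CASE[2]
P((fr(CASE,0,-.045,.2),a),(fr(CASE,0,-.045,.102),a),(fr(CASE,0,-.115,.102),a))
c=imaging.read_camera("side"); crop(c["img"],230,115,460,360,2.4,"pics/d.png")
```

```text
1.52 [ 0.5743 -0.2706  0.0995] [-0.6 -0.1  0. ] 0.0002 [ 0.36  0.87  0.02  1.63 -0.02  0.65 -1.33]
[   3.6   -2.6 -100.6] yaw 0.2
[ 4.6 -2.3 -2.6] yaw 0.2
[ 4.4 67.7 -2.7] yaw 0.2
```

View pics/d.png

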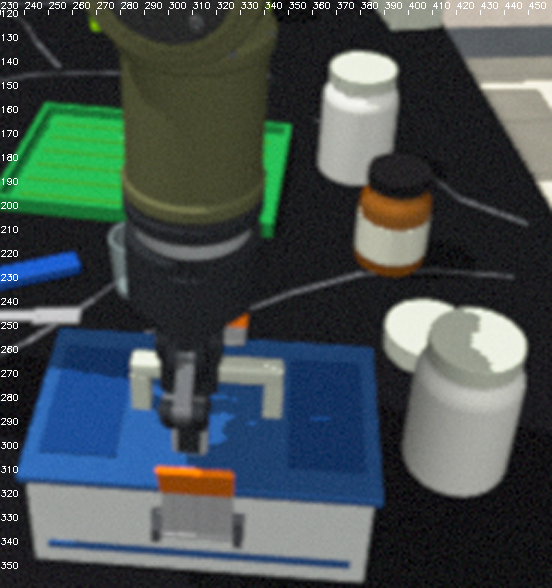

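The closed fingers stand between the handle and the near tab (tip at about px 309,297; tab at 309,308). I'll push outward.

Call:
drive_tool(
  translation=[
    [4, 10, -2],
    [4, 20, -2],
    [4, 28, -2],
    [4, 36, -2],
    [4, 44, -2],
    [4, 52, -2],
    [4, 60, -2],
    [4, 68, -2],
    [4, 74, -2],
    [4, 74, -2],
  ],
  yaw=[0, 0, 0, 0, 0, 0, 0, 0, 0, 0],
)

```text
time: 2.4
tool_pos: [0.5692, -0.35, 0.1064]
tool_rot: [0.997, -0.077, -0.0, 0.002]
force: [-0.0, -0.4, -0.6]
grip_width: -0.0002
```

Run:
```python
from p import *
from workcell import imaging
a=CASE[2]
P((fr(CASE,0,-.08,.19),a),(fr(CASE,0,.045,.19),a),(fr(CASE,0,.045,.102),a),(fr(CASE,0,.115,.102),a))
c=imaging.read_camera("side"); crop(c["img"],230,115,460,360,2.4,"pics/e.png")
```

```text
2.4 [ 0.5692 -0.35    0.1064] [-0.  -0.4 -0.6] -0.0002 [ 0.48  0.89  0.01  1.53 -0.01  0.72 -1.24]
[ -2.6 -46.3 -83.7] yaw -0.1
[  -2.7 -171.3  -84.2] yaw -0.1
[  -2.7 -171.6    3.8] yaw -0.1
[  -2.8 -241.6    3.6] yaw -0.1
```

View pics/e.png

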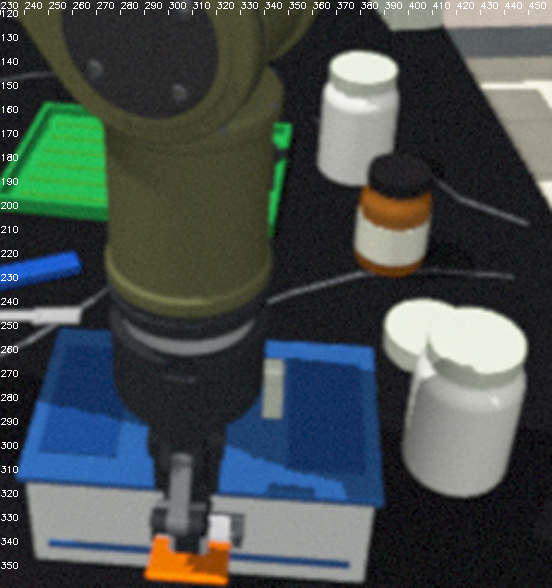

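The near clip hangs open (orange at px 308,347). Now up and over the handle to the other clip.

Call:
drive_tool(
  translation=[
    [0, 0, -28],
    [0, -10, -56],
    [-2, -40, -80],
    [-2, -75, -84],
    [-2, -110, -84],
    [-2, -145, -84],
    [-2, -171, -84],
    [-2, -171, -50],
    [-2, -171, -15],
    [-2, -171, 2],
  ],
  yaw=[0, 0, 0, 0, 0, 0, 0, 0, 0, 0],
)

```text
time: 3.28
tool_pos: [0.5925, -0.1748, 0.1012]
tool_rot: [0.997, -0.074, -0.002, -0.0]
force: [-1.3, -0.0, -0.7]
grip_width: -0.0002
```

Run:
```python
from p import *
a=CASE[2]
P((fr(CASE,0,.045,.102),a),(fr(CASE,0,.115,.102),a))
```

```text
3.28 [ 0.5925 -0.1748  0.1012] [-1.3 -0.  -0.7] -0.0002 [ 0.2   0.85  0.03  1.69 -0.04  0.6  -1.47]
[ 1.1  5.1 -0.8] yaw 0.3
[  1.4 -64.9  -0.7] yaw 0.3
```

Call:
drive_tool(
  translation=[
    [0, -8, 0],
    [0, -16, 0],
    [0, -24, 0],
    [0, -32, 0],
    [0, -40, 0],
    [0, -48, 0],
    [0, -56, 0],
    [0, -66, 0],
    [0, -73, 0],
    [0, -73, 0],
  ],
  yaw=[0, 0, 0, 0, 0, 0, 0, 0, 0, 0],
)

```text
time: 4.12
tool_pos: [0.6059, -0.0999, 0.1042]
tool_rot: [0.997, -0.073, 0.0, -0.002]
force: [-0.8, -0.1, -0.0]
grip_width: -0.0002
```

Run:
```python
from p import *
from workcell import imaging
a=CASE[2]
P((fr(CASE,0,.1,.2),a),(fr(CASE,0,.0,.2),a),(fr(CASE,0,.0,.104),a))
c=imaging.read_camera("side"); cv2.imwrite("pics/f.png",c["img"])
c=imaging.read_camera("top"); cv2.imwrite("pics/g.png",c["img"])
```

```text
4.12 [ 0.6059 -0.0999  0.1042] [-0.8 -0.1 -0. ] -0.0002 [ 0.07  0.84  0.04  1.71 -0.06  0.59 -1.57]
[ -0.9  25.8 -95.9] yaw 0.4
[ -1.6 125.8 -96.2] yaw 0.4
[ -1.6 126.1  -0.2] yaw 0.4
```

View pics/f.png

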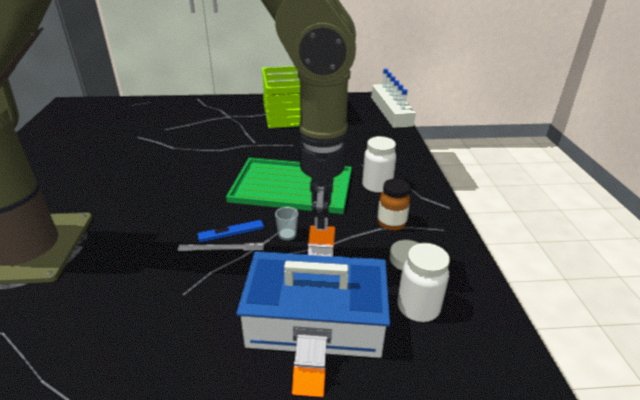

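View pics/g.png

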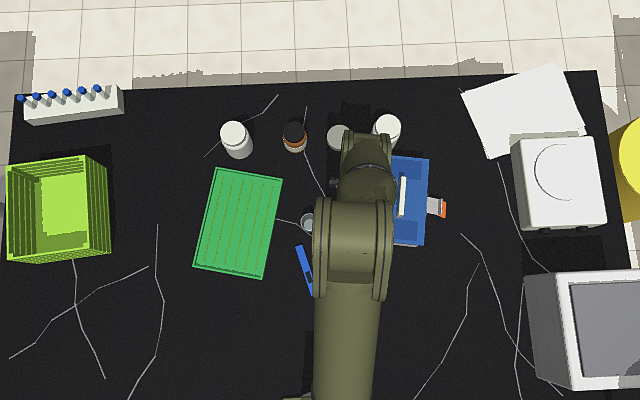

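Run:
```python
from h import *
S=pickle.load(open("side0.pkl","rb"))
for th in (0,.5,1,2):
  o=[]
  for y,z in ((1,41),(18,79)):
    c,s=np.cos(th),np.sin(th); o.append(np.round(proj(S,fr(CASE,0,(75+y*c+z*s)/1000,(50+z*c-y*s)/1000)),0))
  print(th,o)
crop(cv2.imread("pics/f.png"),280,180,380,270,6,"pics/f2.png")
```

```text
0 [array([318., 251.]), array([319., 228.])]
0.5 [array([319., 246.]), array([321., 224.])]
1 [array([320., 247.]), array([321., 231.])]
2 [array([320., 262.]), array([320., 264.])]
```

View pics/f2.png

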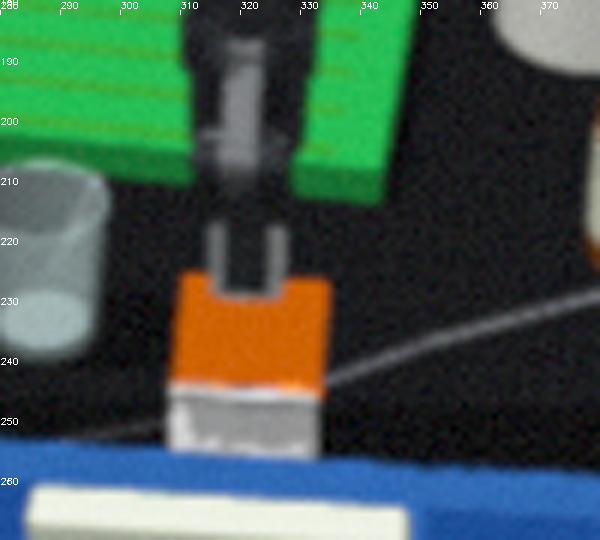

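Call:
drive_tool(
  translation=[
    [0, -8, 0],
    [0, -15, 0],
    [0, -15, 0],
    [0, -15, 0],
  ],
  yaw=[0, 0, 0, 0],
)

```text
time: 4.55
tool_pos: [0.6076, -0.0889, 0.1042]
tool_rot: [0.997, -0.074, 0.0, -0.0]
force: [-0.8, -0.1, -0.4]
grip_width: 0.0001
```

Run:
```python
from p import *
from workcell import imaging
a=CASE[2]
P((fr(CASE,0,.1,.2),a),(fr(CASE,0,.0,.2),a),(fr(CASE,0,.0,.104),a))
c=imaging.read_camera("side"); crop(c["img"],230,180,390,370,3,"pics/f3.png")
```

```text
4.55 [ 0.6076 -0.0889  0.1042] [-0.8 -0.1 -0.4] 0.0001 [ 0.04  0.84  0.05  1.71 -0.06  0.59 -1.59]
[ -0.8  37.3 -95.8] yaw 0.2
[ -1.2 137.3 -95.8] yaw 0.2
[ -1.2 137.3   0.2] yaw 0.2
```

View pics/f3.png

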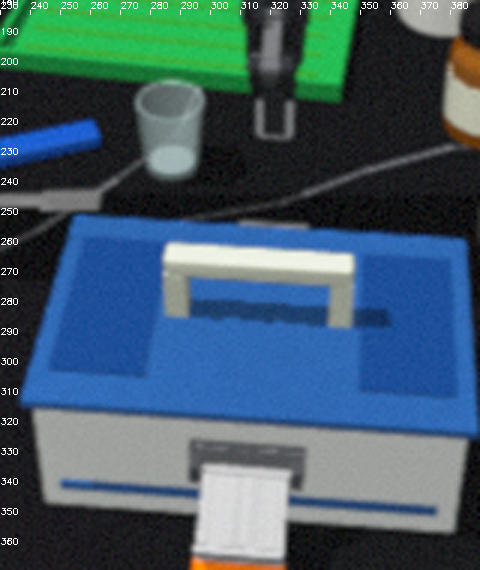

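Both clips are open now. Next, move over the handle and open the jaws.

Call:
drive_tool(
  translation=[
    [0, 0, -30],
    [0, 5, -65],
    [-1, 35, -95],
    [-1, 70, -95],
    [-1, 105, -95],
    [-1, 135, -95],
    [-1, 135, -95],
    [-1, 135, -95],
  ],
  yaw=[0, 0, 0, 0, 0, 0, 0, 0],
  jaw=-1,
)

```text
time: 5.27
tool_pos: [0.5849, -0.2269, 0.1994]
tool_rot: [0.997, -0.078, -0.0, 0.001]
force: [-0.3, 0.9, -0.8]
grip_width: 0.0854
```

Run:
```python
from p import *
a=CASE[2]
P((fr(CASE,0,.0,.104),a))
```

```text
5.27 [ 0.5849 -0.2269  0.1994] [-0.3  0.9 -0.8] 0.0854 [ 0.27  0.73  0.04  1.6  -0.04  0.82 -1.4 ]
[ 0.7 -2.7 95.4] yaw -0.2
```

Call:
drive_tool(
  translation=[
    [1, -2, 25],
    [1, -2, 50],
    [1, -2, 75],
    [1, -2, 95],
    [1, -2, 95],
    [1, -2, 95],
  ],
  yaw=[0, 0, 0, 0, 0, 0],
)

```text
time: 5.77
tool_pos: [0.5871, -0.2198, 0.1036]
tool_rot: [0.997, -0.074, -0.001, -0.001]
force: [0.7, -0.2, 0.8]
grip_width: 0.0855
```

Call:
drive_tool(
  translation=[
    [0, 0, 0],
    [0, 0, 0],
    [0, 0, 0],
    [0, 0, 0],
    [0, 0, 0],
    [0, 0, 0],
    [0, 0, 0],
    [0, 0, 0],
  ],
  yaw=[0, 0, 0, 0, 0, 0, 0, 0],
  jaw=1,
)

```text
time: 6.43
tool_pos: [0.5879, -0.2224, 0.1052]
tool_rot: [0.997, -0.075, 0.001, 0.001]
force: [-1.2, -1.2, 5.9]
grip_width: 0.0132
```

Run:
```python
from p import *
from workcell import imaging
c=imaging.read_camera("side"); crop(c["img"],230,180,390,370,3,"pics/i.png")
```

```text
6.43 [ 0.5879 -0.2224  0.1052] [-1.2 -1.2  5.9] 0.0132 [ 0.27  0.85  0.03  1.66 -0.04  0.62 -1.4 ]
```

View pics/i.png

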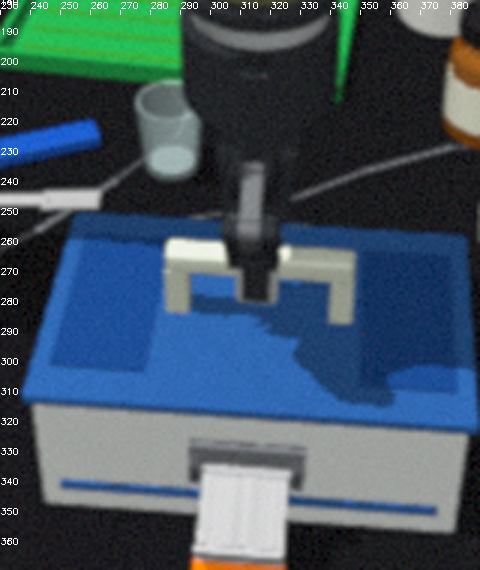

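The handle is gripped (opening 13.2 mm). Lift slowly at first.

Call:
drive_tool(
  translation=[
    [0, 0, -4],
    [0, 0, -10],
    [0, 0, -18],
    [0, 0, -28],
    [0, 0, -40],
    [0, 0, -55],
    [0, 0, -70],
    [0, 0, -85],
    [0, 0, -88],
    [0, 0, -88],
  ],
  yaw=[0, 0, 0, 0, 0, 0, 0, 0, 0, 0],
)

```text
time: 7.32
tool_pos: [0.5886, -0.2213, 0.1942]
tool_rot: [0.997, -0.075, 0.002, 0.0]
force: [0.9, -0.0, -3.9]
grip_width: 0.0126
```

Run:
```python
from p import *
from workcell import imaging
a=TRAY[2]
P((fr(TRAY,0,.0,.193),a),(fr(TRAY,0,.0,.036),a))
c=imaging.read_camera("side"); crop(c["img"],160,80,480,380,2,"pics/j.png")
```

```text
7.32 [ 0.5886 -0.2213  0.1942] [ 0.9 -0.  -3.9] 0.0126 [ 0.26  0.73  0.04  1.6  -0.04  0.8  -1.4 ]
[ -95.8 -415.     0.8] yaw 4.5
[ -96.4 -415.1  157.8] yaw 4.5
```

View pics/j.png

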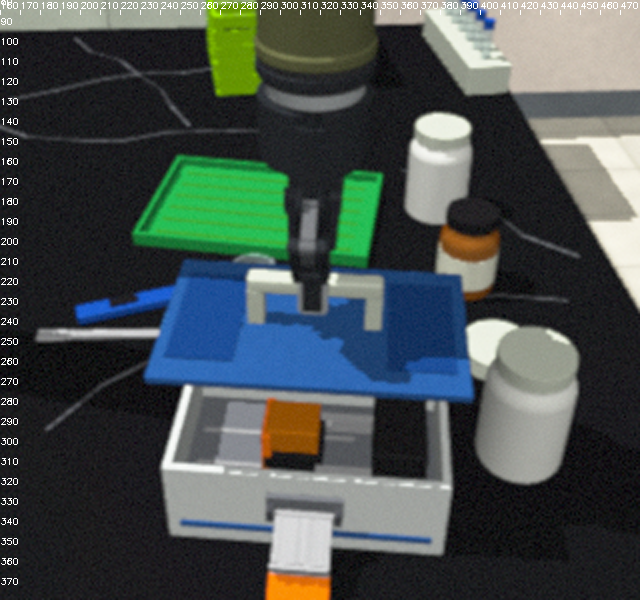

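The lid hangs level, and the reading head is at the far end (px 400,428 in the crop), so the case's +x points away from the robot. Carry the lid over.

Call:
drive_tool(
  translation=[
    [-3, -12, 0],
    [-8, -36, 0],
    [-15, -66, 0],
    [-23, -98, 0],
    [-30, -130, 0],
    [-37, -162, 0],
    [-45, -194, 0],
    [-52, -226, 0],
    [-60, -258, 0],
    [-67, -290, 0],
  ],
  yaw=[0, 0.5, 1, 1.5, 2, 2.5, 3, 3.5, 4, 4.5],
)

```text
time: 8.2
tool_pos: [0.5627, 0.0782, 0.1913]
tool_rot: [0.993, -0.114, -0.001, 0.0]
force: [0.4, 1.0, -4.8]
grip_width: 0.0126
```

Run:
```python
from p import *
a=TRAY[2]
P((fr(TRAY,0,.0,.193),a),(fr(TRAY,0,.0,.036),a))
```

```text
8.2 [0.5627 0.0782 0.1913] [ 0.4  1.  -4.8] 0.0126 [-0.28  0.67  0.11  1.79 -0.11  0.69 -1.91]
[ -35.1 -120.4   -1.7] yaw -0.0
[ -34.6 -120.5  155.3] yaw -0.0
```

Call:
drive_tool(
  translation=[
    [-9, -30, 0],
    [-17, -58, 0],
    [-24, -83, 0],
    [-30, -104, 0],
    [-33, -116, 0],
    [-35, -122, 0],
    [-35, -122, 20],
    [-35, -122, 45],
    [-35, -122, 65],
    [-35, -122, 75],
  ],
  yaw=[0, 0, 0, 0, 0, 0, 0, 0, 0, 0],
)

```text
time: 9.03
tool_pos: [0.5564, 0.2, 0.1146]
tool_rot: [0.993, -0.115, -0.002, 0.002]
force: [-0.7, 0.7, -3.3]
grip_width: 0.0129
```

Run:
```python
from p import *
from workcell import imaging
a=TRAY[2]
P((fr(TRAY,0,.0,.193),a),(fr(TRAY,0,.0,.036),a))
c=imaging.read_camera("side"); crop(c["img"],180,80,480,320,2.2,"pics/k.png")
c=imaging.read_camera("top"); crop(c["img"],180,120,480,320,2.2,"pics/l.png")
```

```text
9.03 [0.5564 0.2    0.1146] [-0.7  0.7 -3.3] 0.0129 [-0.49  0.81  0.11  1.77 -0.15  0.57 -2.09]
[ -1.7  -2.9 -78.4] yaw -0.2
[-1.1 -3.5 78.6] yaw -0.2
```

View pics/k.png

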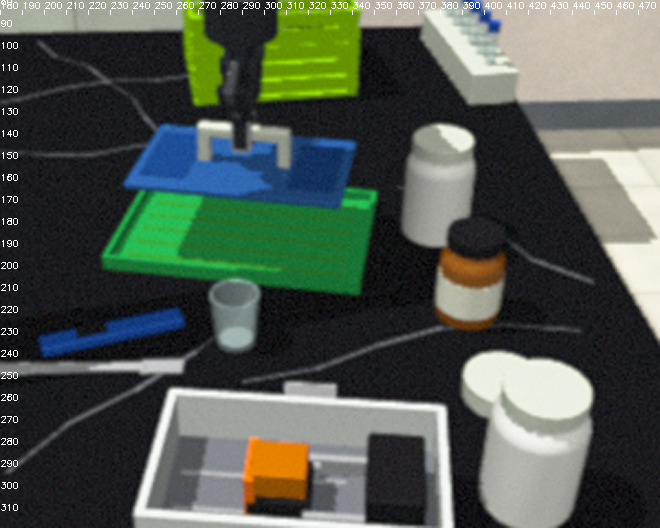

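View pics/l.png

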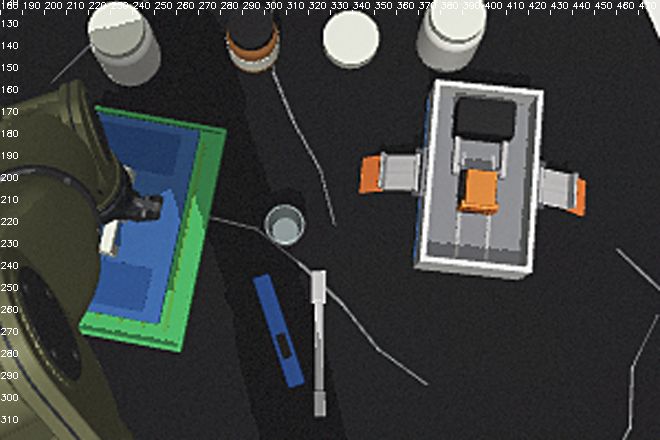

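Run:
```python
from h import *
T=pickle.load(open("top0.pkl","rb"));S=pickle.load(open("side0.pkl","rb"))
z=.0975
C=[back(S,u,z) for u in((254.1,136.4),(342.3,145.5),(335.5,173),(236.8,163))]
print(np.mean(C,0)); 
print(np.round([back(T,u,z) for u in((270.9,179.1),(251.8,267.7))],4), np.round([fr((.5564,.2,TRAY[2]),x,-.07,z) for x in(.115,-.115)],4))
```

```text
[0.55901625 0.19671605 0.0975    ]
[[0.6506 0.105  0.0975]
 [0.4261 0.1584 0.0975]] [[0.6526 0.1059 0.0975]
 [0.4286 0.1578 0.0975]]
```

The lid's measured centre matches the tool position and is within 5 mm of the tray's centre. Lower it.

Call:
drive_tool(
  translation=[
    [-1, -3, 18],
    [-1, -3, 36],
    [-1, -3, 50],
    [-1, -3, 58],
    [-1, -3, 64],
    [-1, -3, 68],
    [-1, -3, 71],
    [-1, -3, 74],
    [-1, -3, 76],
    [-1, -3, 77],
  ],
  yaw=[0, 0, 0, 0, 0, 0, 0, 0, 0, 0],
)

```text
time: 9.97
tool_pos: [0.5581, 0.2054, 0.0404]
tool_rot: [0.993, -0.114, 0.0, -0.0]
force: [-0.5, -0.1, -3.9]
grip_width: 0.0129
```

Call:
drive_tool(
  translation=[
    [0, 0, 0.5],
    [0, 0, 1],
    [0, 0, 1],
    [0, 0, 1],
  ],
  yaw=[0, 0, 0, 0],
)

```text
time: 10.3
tool_pos: [0.5581, 0.2054, 0.0394]
tool_rot: [0.993, -0.114, 0.0, -0.0]
force: [-0.3, 0.6, -3.2]
grip_width: 0.0127
```

Run:
```python
from p import *
from workcell import imaging
c=imaging.read_camera("side"); crop(c["img"],210,100,390,230,4,"pics/m.png")
```

```text
10.3 [0.5581 0.2054 0.0394] [-0.3  0.6 -3.2] 0.0127 [-0.48  0.93  0.08  1.79 -0.16  0.43 -2.08]
```

View pics/m.png

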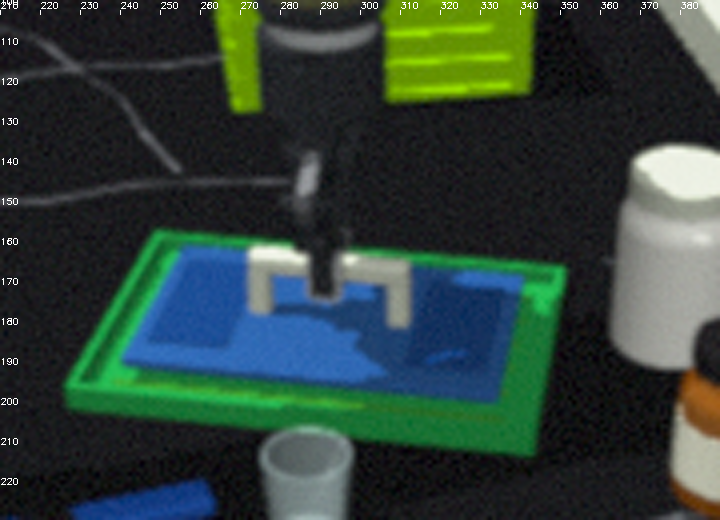

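Still hanging (−3.2 N), a few mm above the floor. Lower slowly until contact.

Call:
drive_tool(
  translation=[
    [0, 0, 0.7],
    [0, 0, 1.4],
    [0, 0, 2.1],
    [0, 0, 2.8],
    [0, 0, 2.8],
    [0, 0, 2.8],
  ],
  yaw=[0, 0, 0, 0, 0, 0],
)

```text
time: 10.85
tool_pos: [0.5579, 0.2054, 0.0364]
tool_rot: [0.993, -0.114, 0.0, 0.0]
force: [0.0, 0.9, -3.1]
grip_width: 0.0133
```

Call:
drive_tool(
  translation=[
    [0, 0, 0.7],
    [0, 0, 1.4],
    [0, 0, 2],
    [0, 0, 2],
    [0, 0, 2],
  ],
  yaw=[0, 0, 0, 0, 0],
)

```text
time: 11.27
tool_pos: [0.558, 0.2054, 0.0362]
tool_rot: [0.993, -0.114, 0.0, -0.0]
force: [-3.4, -1.2, 10.9]
grip_width: 0.0125
```

Contact (+11 N). Release, then raise.

Call:
drive_tool(
  translation=[
    [0, 0, -1],
    [0, 0, -1],
    [0, 0, -1],
    [0, 0, -1],
    [0, 0, -1],
    [0, 0, -1],
  ],
  yaw=[0, 0, 0, 0, 0, 0],
  jaw=-1,
)

```text
time: 11.77
tool_pos: [0.558, 0.2054, 0.0353]
tool_rot: [0.993, -0.114, -0.0, 0.0]
force: [-0.1, -1.0, 0.2]
grip_width: 0.0835
```

Call:
drive_tool(
  translation=[
    [0, 0, -20],
    [0, 0, -50],
    [0, 0, -85],
    [0, 0, -120],
    [0, 0, -150],
    [0, 0, -165],
  ],
  yaw=[0, 0, 0, 0, 0, 0],
)

```text
time: 12.27
tool_pos: [0.5597, 0.2058, 0.2045]
tool_rot: [0.993, -0.114, 0.003, -0.001]
force: [0.7, 0.6, -0.2]
grip_width: 0.0853
```

Run:
```python
from p import *
from workcell import imaging
c=imaging.read_camera("side"); crop(c["img"],210,100,390,230,4,"pics/n.png"); pickle.dump(c,open("side1.pkl","wb"))
c=imaging.read_camera("top"); crop(c["img"],355,145,455,265,5,"pics/o.png")
```

```text
12.27 [0.5597 0.2058 0.2045] [ 0.7  0.6 -0.2] 0.0853 [-0.51  0.68  0.15  1.7  -0.13  0.76 -2.1 ]
```

View pics/n.png

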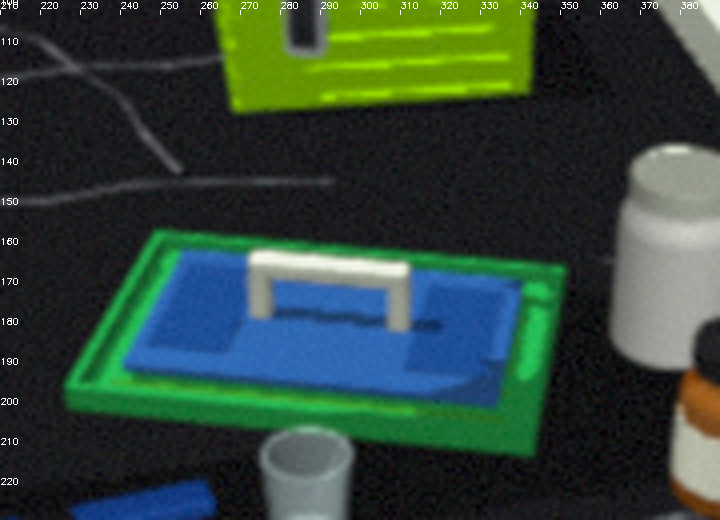

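View pics/o.png

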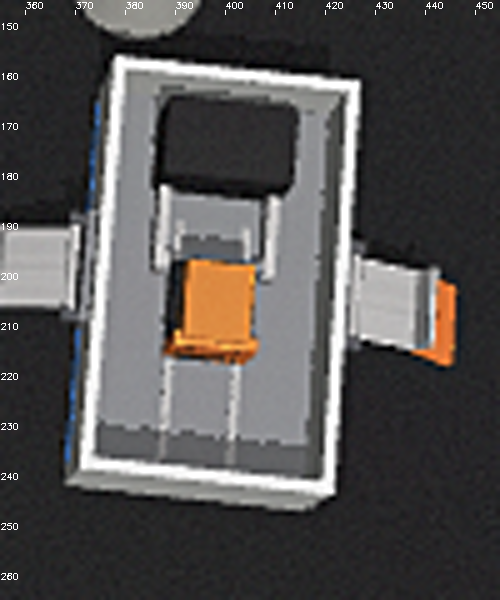

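Run:
```python
from p import *
from scipy.optimize import least_squares
T=pickle.load(open("top0.pkl","rb"));S=pickle.load(open("side1.pkl","rb"))
obs=[(378,156),(427.2,161),(421.6,244),(371,238.6)]
q=np.array([[1,1],[1,-1],[-1,-1],[-1,1]])*[.11,.065]
f=lambda p:np.ravel([proj(T,fr(p,*a,.08))-u for a,u in zip(q,obs)])
R=least_squares(f,[.586,-.2245,-.15]); print(R.x,np.degrees(R.x[2]),np.round(R.fun,1))
C=np.array([back(S,u,.019) for u in((255,162.5),(340,170.5),(334.5,200.5),(241,192))]); print("lid",C.mean(0).round(4))
print("back top",back(T,(389,212),.077),back(T,(406,214),.077),fr(CASE,-.04,0,.077))
a=CASE[2]
P((fr(CASE,-.074,0,.2),a),(fr(CASE,-.074,0,.047),a))
```

```text
12.37 [0.56   0.206  0.2037] [ 0.7  0.4 -0.6] 0.0855 [-0.51  0.68  0.15  1.7  -0.13  0.76 -2.1 ]
[ 0.58597986 -0.2255513  -0.1541417 ] -8.831668739327787 [ 0.   0.1 -0.1  0.2  0.2 -0.1 -0.1 -0.1]
lid [0.5588 0.2003 0.019 ]
back top [ 0.55400733 -0.19625618  0.077     ] [ 0.54673656 -0.23979357  0.077     ] [ 0.54646554 -0.21841506  0.077     ]
[ 49.2 419.    2.4] yaw -4.4
[ 48.3 419.6 155.4] yaw -4.4
```

The case pose is confirmed and the lid's centre is about 4 mm from the tray's. Go back to the case, jaws shut.

Call:
drive_tool(
  translation=[
    [4, 35, 0],
    [9, 73, 0],
    [13, 113, 0],
    [18, 153, 0],
    [22, 193, 0],
    [27, 233, 0],
    [32, 273, 0],
    [36, 313, 0],
    [41, 353, 0],
    [45, 390, 0],
  ],
  yaw=[0, -0.5, -1, -1.5, -2, -2.5, -3, -3.5, -4, -4.5],
  jaw=1,
)

```text
time: 13.2
tool_pos: [0.5119, -0.1869, 0.1992]
tool_rot: [0.997, -0.075, -0.001, -0.0]
force: [-0.1, -0.5, -0.6]
grip_width: -0.0
```

```bash
sed -i 's/^CASE=(.586,-.2245,np.radians(-8.75))/CASE=(.586,-.2255,np.radians(-8.8))/' h.py
python3 - <<'E'
from p import *
a=CASE[2]
P((fr(CASE,-.074,0,.2),a),(fr(CASE,-.074,0,.047),a))
E
```

```text
13.2 [ 0.5119 -0.1869  0.1992] [-0.1 -0.5 -0.6] -0.0 [ 0.24  0.63  0.04  1.85 -0.04  0.67 -1.42]
[ 5.1 26.8 -0.8] yaw 0.2
[  5.4  26.8 152.2] yaw 0.2
```

Call:
drive_tool(
  translation=[
    [3, 15, 0],
    [5, 26, 0],
    [5, 26, 0],
    [5, 26, 30],
    [5, 26, 60],
    [5, 26, 80],
  ],
  yaw=[0, 0, 0, 0, 0, 0],
)

```text
time: 13.7
tool_pos: [0.514, -0.2076, 0.1181]
tool_rot: [0.997, -0.073, -0.001, -0.001]
force: [0.4, 0.4, -0.4]
grip_width: 0.0004
```

Run:
```python
from p import *
from workcell import imaging
a=CASE[2]
P((fr(CASE,-.074,0,.2),a),(fr(CASE,-.074,0,.047),a))
c=imaging.read_camera("side"); crop(c["img"],220,160,420,370,3,"pics/q.png")
```

```text
13.7 [ 0.514  -0.2076  0.1181] [ 0.4  0.4 -0.4] 0.0004 [ 0.29  0.76  0.02  1.88 -0.04  0.5  -1.38]
[ -0.4   6.4 -81.9] yaw 0.4
[ 0.   6.8 71.1] yaw 0.4
```

View pics/q.png

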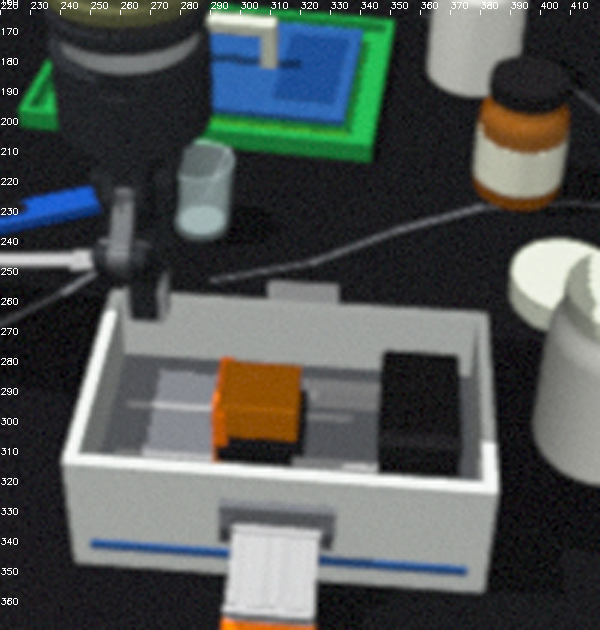

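Call:
drive_tool(
  translation=[
    [-1, 4, 0],
    [-1, 6, 0],
    [-1, 6, 20],
    [-1, 6, 40],
    [-1, 6, 58],
    [-1, 6, 70],
    [-1, 6, 70],
  ],
  yaw=[0, 0, 0, 0, 0, 0, 0],
)

```text
time: 14.33
tool_pos: [0.5122, -0.2164, 0.0497]
tool_rot: [0.997, -0.075, -0.001, -0.0]
force: [0.2, 0.8, 0.2]
grip_width: 0.0002
```

Run:
```python
from p import *
from workcell import imaging
a=CASE[2]
P((fr(CASE,-.051,0,.047),a),(fr(CASE,-.016,0,.047),a))
c=imaging.read_camera("side"); crop(c["img"],220,160,420,370,3,"pics/q2.png")
c=imaging.read_camera("top"); crop(c["img"],340,145,455,265,5,"pics/q3.png")
```

```text
14.33 [ 0.5122 -0.2164  0.0497] [0.2 0.8 0.2] 0.0002 [ 0.31  0.88  0.02  1.91 -0.04  0.36 -1.37]
[23.3 -2.2  2.7] yaw 0.2
[58.3 -2.1  2.6] yaw 0.2
```

View pics/q2.png

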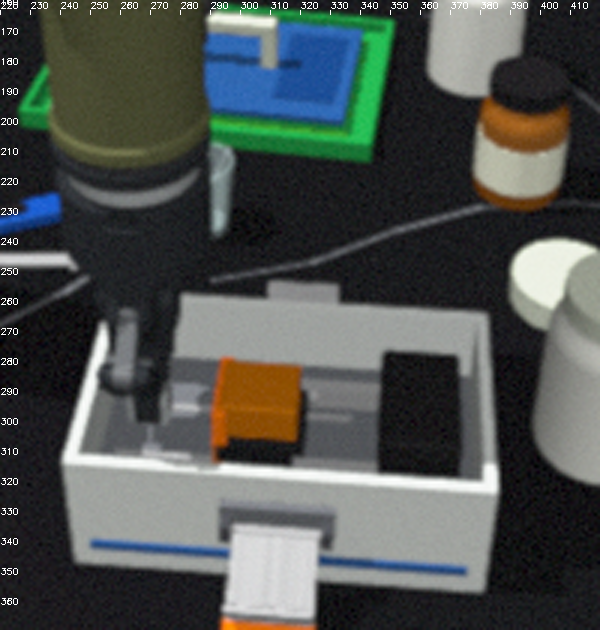

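The fingers are down behind the cell's back plate (tip at about px 268,300). Push along +x.

Call:
drive_tool(
  translation=[
    [8, -2, 1],
    [15, -2, 1],
    [21, -2, 1],
    [27, -2, 1],
    [33, -2, 1],
    [39, -2, 1],
    [45, -2, 1],
    [50, -2, 1],
    [54, -2, 1],
    [54, -2, 1],
  ],
  yaw=[0, 0, 0, 0, 0, 0, 0, 0, 0, 0],
)

```text
time: 15.27
tool_pos: [0.5686, -0.2233, 0.0499]
tool_rot: [0.997, -0.075, 0.002, 0.0]
force: [0.9, 0.1, -0.7]
grip_width: 0.0002
```

Run:
```python
from p import *
from workcell import imaging
a=CASE[2]
P((fr(CASE,-.016,0,.047),a))
c=imaging.read_camera("side"); crop(c["img"],220,160,420,370,3,"pics/r.png")
```

```text
15.27 [ 0.5686 -0.2233  0.0499] [ 0.9  0.1 -0.7] 0.0002 [ 0.29  0.92  0.02  1.74 -0.04  0.48 -1.38]
[ 1.5 -0.5  2.9] yaw 0.2
```

View pics/r.png

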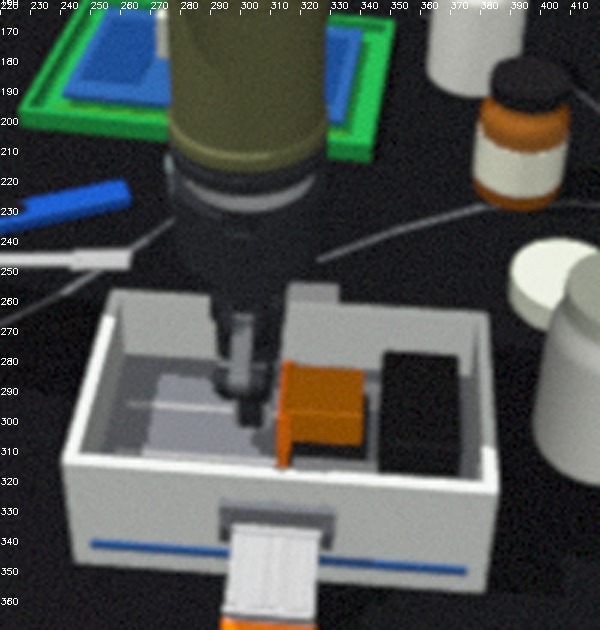

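The cell has moved clear of the fingers (back plate from px 292 to px 313). Retreat upward and verify.

Call:
drive_tool(
  translation=[
    [-10, 0, 0],
    [-15, 0, -10],
    [-15, 0, -40],
    [-15, 0, -75],
    [-15, 0, -110],
    [-15, 40, -140],
    [-15, 80, -150],
    [-15, 120, -150],
    [-15, 160, -150],
    [-15, 200, -150],
  ],
  yaw=[0, 0, 0, 0, 0, 0, 0, 0, 0, 0],
)

```text
time: 16.15
tool_pos: [0.5213, -0.4186, 0.2014]
tool_rot: [0.997, -0.075, 0.001, 0.001]
force: [0.3, 0.7, -0.4]
grip_width: 0.0001
```

Call:
drive_tool(
  translation=[
    [0, 0, 0],
    [0, 0, 0],
    [0, 0, 0],
  ],
  yaw=[0, 0, 0],
)

```text
time: 16.4
tool_pos: [0.5217, -0.4159, 0.1998]
tool_rot: [0.997, -0.075, 0.0, -0.001]
force: [0.6, 0.2, -0.1]
grip_width: -0.0002
```

Run:
```python
from p import *
from workcell import imaging
S=imaging.read_camera("side"); cv2.imwrite("pics/s.png",S["img"]);crop(S["img"],250,220,400,340,5,"pics/s2.png")
T=imaging.read_camera("top"); crop(T["img"],180,110,460,320,2.8,"pics/t.png")
for x in(-.04,-.008,-.005): print(x,[proj(S,fr(CASE,x,y,.076)).round(1) for y in(.022,-.022)],[proj(T,fr(CASE,x,y,.076)).round(1) for y in(.022,-.022)])
```

```text
16.4 [ 0.5217 -0.4159  0.1998] [ 0.6  0.2 -0.1] -0.0002 [ 0.6   0.78  0.01  1.46 -0.01  0.9  -1.11]
-0.04 [array([292.1, 278.3]), array([288.6, 298. ])] [array([389.6, 213.6]), array([406.6, 215.4])]
-0.008 [array([311.1, 279.6]), array([308.5, 299.4])] [array([390.5, 201.6]), array([407.4, 203.4])]
-0.005 [array([312.8, 279.7]), array([310.4, 299.5])] [array([390.6, 200.4]), array([407.5, 202.2])]
```

View pics/s2.png

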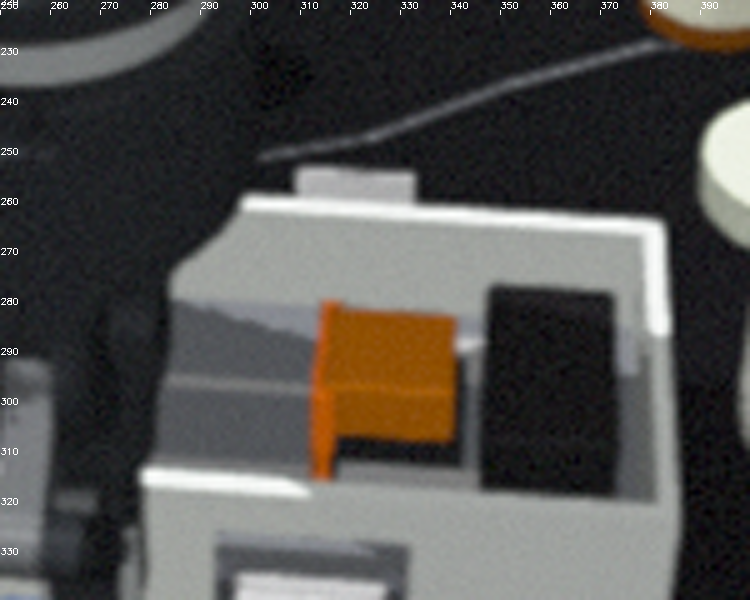

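View pics/t.png

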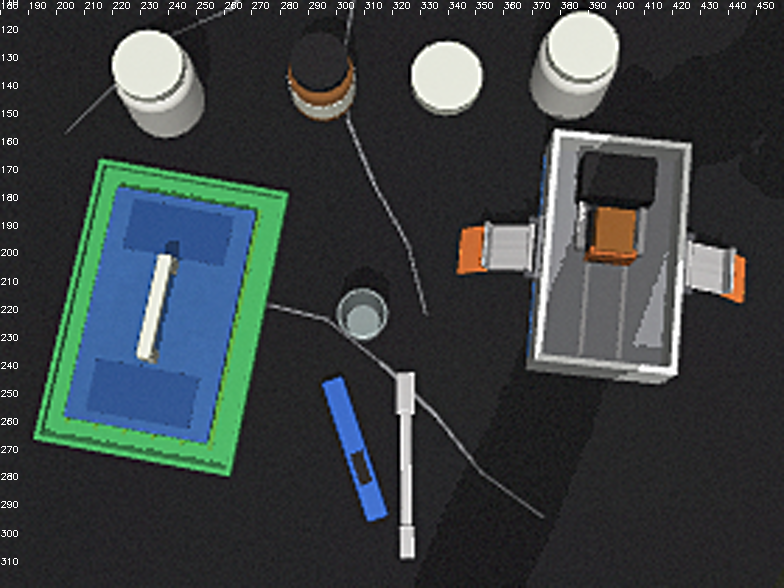

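View pics/s.png

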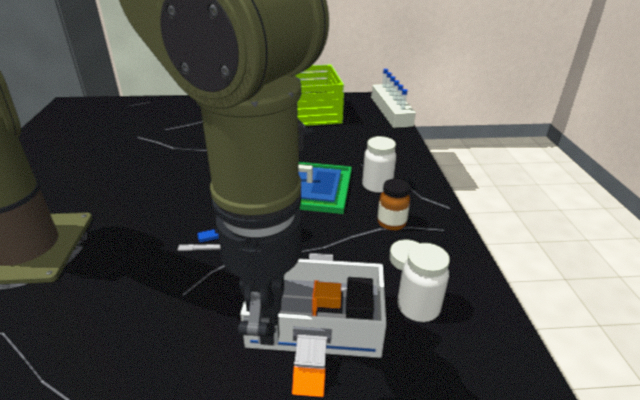

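```bash
python3 -c "
from workcell import ticket,sensors
print(sensors.read_state()['force']); print(ticket.close_job())"
```

```text
[-0.22136046  0.53792764  1.2852766 ]
the job is handed in; nothing more can be done
None
```

I did all the steps in order and handed the job in with the robot's clock at about 16.5 s of the 61 s. I opened both clips with the lid down, moved the lid to the tray and set it down gripped, then pushed the cell home. No verdict was reported.

What the last checks showed:
- **Clips:** both hang open in the final top picture.
- **Lid:** it lies flat in the tray with the handle up and even gaps. After release I measured its centre about 4 mm from the tray's. It was lowered until the force reading showed contact (about 14 N change) and only then released.
- **Cell:** the back plate sits at the predicted fully-home position to within about 1 pixel (roughly 2 mm), and it had pulled away from the fingers by itself.
- **Bystanders:** they look unmoved in the pictures, but I did not measure their positions again.
- **Robot:** it stands clear of everything, with the force reading near zero.

No check failed. The one disagreement was between cameras: before I started, the lid's position differed by about 4 mm between the top and side views. I worked from a value in between, and the top view of the open case later agreed with it to about 1 mm.

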